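Find the flush release and pop the battery drawer

ROBOT

A 6-joint arm with a two-finger parallel gripper is mounted at the origin on the work surface. World frame = base frame: x ahead of the robot, y to its left, z up, the work surface at z = 0. Lengths are in mm, angles in rad, forces in N, time in s.
With the tool pointing down it reaches from about 275 to 750 mm from the base axis. Payload 10.2 kg.
Tool frame: the origin (TCP) lies midway between the tips of the shut fingers; the grasp point (between the pads) lies 19 mm behind it; z points along the fingers, y is the direction in which the jaws open and shut (so a half turn about z gives the same grasp; the last joint's range is limited). The gripper opens to 85 mm and grips with 20 to 120 N. Pads are 22 mm wide; open, the fingers measure 114 mm over their backs; the gripper's body (76 mm by 85 mm) begins 54 mm behind the grasp point. The pads swing forward as they close: fully open they stand 13 mm farther back than shut.
Start: joints at [1.064, 0.313, 1.498, -0, 1.331, -0.223], TCP at [147.016, 504.002, 231.294] pointing down, gripper open.
Joint ranges: [-2.94, 2.94], [-0.97, 2.17], [0.19, 2.56], [-1.23, 4.37], [0.02, 3.11], [-2.88, 2.88]. Speed limits (rad/s): [2.39, 2.39, 3.01, 3.14, 3.14, 3.14].

INTERFACE

Orientations are given as a unit quaternion [w, x, y, z].
In Python, from rig import sense, capture, finish_job, search_frame, trace gives the robot as it stands.
- The arm moves only by the tool arm_command, never from a script. Its argument "steps" is one flat list of numbers, 5 for each row, row after row: the shift along the world's x, y, z in units of 50 mm (1.0 is 50 mm), then the turn about the world's z in units of 5 degrees (1.0 is 5 degrees), then the opening in per cent of the stroke, from 0 (shut) to 100 (fully open). In form: [dx, dy, dz, twist, fingers, dx, dy, dz, twist, fingers, ...]. A call has 1 to 5 rows; each row shifts and turns the commanded pose from where the row before left it; what a row does not reach is not made up. A row lasts 1/8 s, in which the tool goes at most 62.5 mm and 10.7 degrees, less where a joint would pass 70% of its speed; a pose out of reach is approached as far as the arm can. A call is refused whole if a number of a shift passes 1 or a number of a turn 1, either way. A call with a gripper value outside its range is refused whole. The fingers move at their own pace and stop on an object; "grip_force" is the grip in N (left out, the last holds). Time passes only in rows, so rows that do not move let the fingers close. It gives the time, the measured TCP pose, the force and the opening at its end, in the units of the state.
- sense(): the state, without advancing time (a new reading comes with each control period).
- capture(name): name is "scene" or "top" or "wrist"; returns a dict with "frame" (384x512x3 uint8, blue, green, red), "fov_y" (degrees; the focal length in pixels is half the picture's height over the tangent of half this angle, whatever the lens; pixels are square), "cx", "cy" (the principal point, pixels), "k1" (the pictures are not rectified: a ray, as slopes to the right and down, at radius r is drawn at 1 + k1 r^2 times it, then the intrinsics apply), "extrinsics" (4x4, takes a point from world to camera coordinates). Camera axes: x right, y down, z forward; pixel columns grow to the right and rows downward; lengths in mm; the calibration is good to about 2 mm. A picture is of the moment at which its call begins. There is no depth.
- finish_job(): hands the job in, once; it reports no verdict.
Trained networks look in a picture, given as the dict that the camera call returned (one of the last four; its "shot" number tells which), for a name from the list of things; names that differ only in an ending like _2 or _b are one class to them, and where a whole thing is asked for, a point or a joint stands for the part that bears it (a point fixed in the world has none). Each returns a list of dicts, best first, with "score" (0 to 1); they miss things now and then, are a little off and sometimes report something else, mostly with a low value. They report only what shows in the picture. A call takes as long as a camera call.
- search_frame(picture, target): "point" ([x, y, z] in mm, in world coordinates, good to about 4 mm: the middle of the surface that is visible of it).
- trace(picture, target): "mask" (384x512 bool, what is visible of it).
The state is a dict: "time_s": time; "joints": joint angles; "dq": joint speeds; "tau": joint torques, N m; "eef_pos": TCP position; "ee_rot": TCP orientation; "force": force on the tool from outside, world axes, zero at the start; "wrist_torque": the same for the moment, N m; "grip_width": opening from 0.0 (shut) to 1.0 (fully open).
Only numpy, scipy, OpenCV 4.12 (cv2) and the standard library are available. Lean on these libraries where they do the work, as an engineer would, in place of code of your own. Each camera call takes 0.05 s, during which the arm holds its last target. There are 200 camera calls.

TASK

The battery drawer of the low plywood console has no handle: its release is a round push plate set flush into the grey top panel, somewhere along the panel's long centre line. Put the fingertips on the bare panel first, feel along it for the plate, then press the plate in until the drawer springs open by itself. Touch only the panel and the plate: keep off the drawer and the rest of the console, leave the battery box and the things around where they are, and finish with the plate let go and the hand clear.

Things in the scene. Friction and masses are not known exactly. Their poses are not given: they have to be found in the camera images.
- console: Low birch plywood console standing fixed on the ledge, 210 (x) x 440 (y) x 122 mm (z). Origin at the centre of its underside; its front, with the drawer in the middle, faces its own -x. Two plywood end boards, 97 mm wide (y) each, lie over the ends of the grey top panel and stand 12 mm proud of it.
- panel_mid (a point): Centre of the visible part of the console's flat grey top panel, on its upper face, 110 mm above the ledge; axes as console (y along the panel, z up). Visible panel: 206 mm (x) by 250 mm (y). The round push plate's centre lies on the long centre line (x = 0 here), anywhere from y = -45 to y = +45 mm: where exactly is not given. The bare panel does not give.
- release (a joint): Travel of the grey push plate (60 mm across in a 64 mm round hole, face 2 mm below the panel's; seen only by the narrow gap round it), m: 0 up, 0.008 fully in, straight down. Sprung: moves from about 1.5 N, fully in at about 4.5 N, comes back when let go. At about 5 mm the catch frees the drawer. Fully in, fingertips are 10 mm below the panel's face.
- drawer (a joint): Opening of the drawer, m: 0 shut, 0.070 fully sprung out. It slides towards the console's -x. Once the catch lets go a spring drives it out to its stop in about half a second, where it stays.
- battbox_mid (a point): Centre of the closed translucent battery box, 62 x 105 x 28 mm, lying loose in the front of the drawer. It rides out with the drawer and is not to be handled.
- remote_mid (a point): Centre of a loose black remote control, 155 x 44 x 18 mm, on one of the console's end boards. Bystander.
- tin_mid (a point): Centre of a loose small round tin, 66 mm in diameter, 44 mm high, on the other end board. Bystander.
- gamepad_mid (a point): Centre of a loose black game controller, 130 x 170 x 48 mm, on the ledge beside the console. Bystander.
- mug_mid (a point): Centre of a loose white mug, 82 mm in diameter, 92 mm high, on the ledge at the console's other side. Bystander.

How it is judged (in metres and radians):
On the way, in this order (a step that is already met when the one before it is completed fails the run):
1. the fingertips touch the bare top panel, the push plate still up and the drawer shut ((contact force between the fingers and panel_c0 above 0.3 N or contact force between the fingers and panel_c1 above 0.3 N or contact force between the fingers and panel_c2 above 0.3 N or contact force between the fingers and panel_c3 above 0.3 N or contact force between the fingers and panel_c4 above 0.3 N or contact force between the fingers and panel_c5 above 0.3 N or contact force between the fingers and panel_c6 above 0.3 N or contact force between the fingers and panel_c7 above 0.3 N or contact force between the fingers and panel_c8 above 0.3 N or contact force between the fingers and panel_c9 above 0.3 N or contact force between the fingers and panel_c10 above 0.3 N or contact force between the fingers and panel_c11 above 0.3 N) and value of joint release below 0.001 m and value of joint drawer below 0.005 m).
2. the push plate is pressed in far enough to free the catch, and by the fingers (value of joint release above 0.0045 m and contact force between the fingers and release_c0 above 0.5 N), for 0.05 s.
At the end, for the whole second after the job is handed in: The drawer stands sprung out at least 62 mm and at rest, the push plate is back up (within 1 mm), the battery box lies at rest in the drawer, and the remote, tin, game controller and mug are within 20 mm of where they were (value of joint drawer above 0.062 m and velocity of joint drawer below 0.02 m/s and value of joint release below 0.001 m and z of battbox_mid in the frame of console below 0.045 m and linear speed of battbox below 0.02 m/s and distance of each of remote_mid, tin_mid, gamepad_mid, mug_mid from where it was at the start of the episode below 0.02 m); the robot touches nothing.
It fails at once if the robot touches the drawer or another part of the console (over 3 N) (contact force between any of the fingers, the arm and console above 3 N).
It fails at once if the battery box is handled or lifted (contact force between the fingers and battbox above 0.5 N or z of battbox_mid in the frame of console above 0.045 m).
It fails at once if a bystander is moved more than 20 mm (distance of any of remote_mid, tin_mid, gamepad_mid, mug_mid from where it was at the start of the episode above 0.02 m).
It also fails if it takes over 45 s, if anything falls off the work surface, if the arm or the gripper's body presses on something with over 40 N, if the wrist force passes 120 N, or if a joint passes its speed limit or range.

## Working session

There is one attempt and no reset: what is moved stays moved. The work goes in short steps, Python scripts to look and compute and a tool call to move; the robot and the scene stay as the last step left them, time stands still between calls to the robot, and variables do not carry over. Pictures are saved under pics/ and viewed, on a budget of 10 in all, crops included, one or two more only if the job needs it, and the job is handed in when it is done.

Besides the shell and the picture viewer there is one more tool, called after "Emit:" in YAML: its name, and indented under it one key for each argument. arm_command: Moves the arm, as the interface text tells. Its arguments: {"type":"object","properties":{"steps":{"type":"array"},"grip_force":{"type":"number"}},"required":["steps"]}

```bash
mkdir -p pics; cat > h.py <<'E'
import numpy as np, cv2
from rig import sense, capture, finish_job, search_frame, trace
def K(p):
    f=p["frame"].shape[0]/2/np.tan(np.radians(p["fov_y"])/2)
    return f
def proj(p,X):
    E=np.array(p["extrinsics"]);X=np.atleast_2d(X);c=X@E[:3,:3].T+E[:3,3]
    s=c[:,:2]/c[:,2:];s=s*(1+p["k1"]*(s**2).sum(1,keepdims=True))
    return s*K(p)+[p["cx"],p["cy"]]
def ray(p,uv,z):
    E=np.array(p["extrinsics"]);d=(np.atleast_2d(uv)-[p["cx"],p["cy"]])/K(p);s=d.copy()
    for _ in range(20): s=d/(1+p["k1"]*(s**2).sum(1,keepdims=True))
    R=E[:3,:3];o=-R.T@E[:3,3];v=np.c_[s,np.ones(len(s))]@R
    return o+v*((z-o[2])/v[:,2])[:,None]
E
python3 - <<'E'
from h import *
s=sense();print(s)
ims=[]
for n in("scene","top"):
    p=capture(n);ims.append(p["frame"]);cv2.imwrite(f"pics/{n}0.png",p["frame"])
    for t in("console","panel_mid","release","drawer","battbox_mid","remote_mid","tin_mid","gamepad_mid","mug_mid"):
        try:r=search_frame(p,t)
        except Exception as e:r=[];print(e)
        print(n,t,[(np.round(d["point"]).tolist(),round(d["score"],2)) for d in r[:2]], proj(p,r[0]["point"]).round() if r else "")
E
```

```text
{'time_s': 0.0, 'joints': array([ 1.06361643e+00,  3.13478101e-01,  1.49842484e+00,  1.86778507e-05,
        1.33100733e+00, -2.23418093e-01]), 'dq': array([-1.54650154e-03,  5.00312070e-05,  6.95317718e-04, -1.47000311e-03,
        1.41452174e-04,  2.70509595e-04]), 'tau': array([ 1.84128214e-03, -4.12255740e+01, -2.59744942e+01, -9.23185053e-05,
        4.16907744e-03, -3.38397939e-06]), 'eef_pos': array([146.87426723, 503.77382085, 230.72530653]), 'ee_rot': array([-2.43818655e-04,  1.41407535e-01,  9.89951249e-01, -6.12102517e-04]), 'force': array([ 0.75963723,  0.76166661, -0.13639636]), 'wrist_torque': array([-0.0223466 , -0.02179984, -0.03074501]), 'grip_width': 1.001757946220143}
scene console [([626.0, 66.0, 98.0], 0.81)] [[250. 217.]]
scene panel_mid [([627.0, 69.0, 94.0], 0.9)] [[251. 218.]]
scene release [([551.0, -75.0, 109.0], 0.71)] [[224. 175.]]
scene drawer [] 
scene battbox_mid [] 
scene remote_mid [([586.0, 121.0, 141.0], 0.73), ([475.0, -395.0, 68.0], 0.28)] [[279. 204.]]
scene tin_mid [([486.0, -209.0, 158.0], 0.87)] [[200. 133.]]
scene gamepad_mid [([663.0, 292.0, 38.0], 0.68), ([629.0, 65.0, 93.0], 0.53)] [[321. 285.]]
scene mug_mid [([475.0, -391.0, 68.0], 0.57), ([484.0, -212.0, 158.0], 0.43)] [[161. 135.]]
top console [([543.0, -173.0, 123.0], 0.62)] [[325. 194.]]
top panel_mid [([541.0, -170.0, 121.0], 0.98), ([450.0, -47.0, 83.0], 0.65)] [[324. 195.]]
top release [([546.0, -73.0, 110.0], 0.69)] [[292. 193.]]
top drawer [([449.0, -47.0, 81.0], 0.54)] [[283. 226.]]
top battbox_mid [] 
top remote_mid [([576.0, 115.0, 140.0], 0.59)] [[229. 182.]]
top tin_mid [([542.0, -175.0, 121.0], 0.7), ([475.0, -220.0, 166.0], 0.57)] [[326. 194.]]
top gamepad_mid [([654.0, 284.0, 36.0], 0.65)] [[181. 163.]]
top mug_mid [([461.0, -417.0, 43.0], 0.96)] [[397. 223.]]
```

View pics/top0.png

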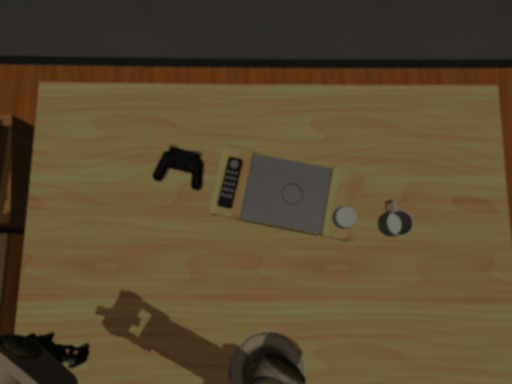

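View pics/scene0.png

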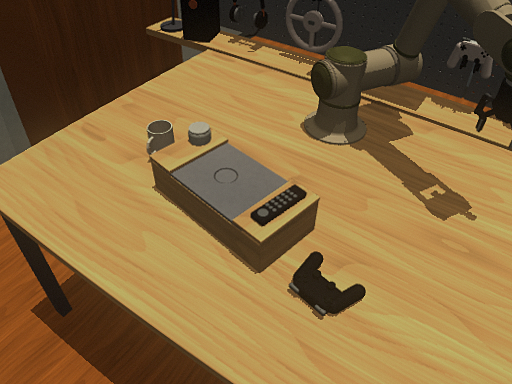

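The top view shows the grey panel with corners near (253,153), (331,168), (324,235) and (241,218). The plate's ring is at about (291,193), the remote on the left board and the tin on the right board. The scene view agrees. Next I'll refine the panel frame and the plate position.

```bash
python3 - <<'E'
from h import *
p=capture("top");m=trace(p,"console")
g=p["frame"].astype(int)
# grey panel: low saturation region near
hsv=cv2.cvtColor(p["frame"],cv2.COLOR_BGR2HSV);print(hsv[200,265],hsv[160,345],hsv[193,291])
mk=((hsv[...,1]<70)&(hsv[...,2]>40)).astype(np.uint8);mk[:140]=0;mk[245:]=0;mk[:,:232]=0;mk[:,340:]=0
mk=cv2.morphologyEx(mk,cv2.MORPH_OPEN,np.ones((5,5)));mk=cv2.morphologyEx(mk,cv2.MORPH_CLOSE,np.ones((5,5)))
c=max(cv2.findContours(mk,0,2)[0],key=cv2.contourArea)[:,0].astype(float)
w=ray(p,c,110)[:,:2].astype(np.float32)
print("panel rect",cv2.minAreaRect(w))
for n in("top","scene"):
    q=p if n=="top" else capture(n)
    r=trace(q,"release")
    if r:
        mm=r[0]["mask"];ys,xs=np.nonzero(mm);X=ray(q,np.c_[xs,ys],110)
        print(n,r[0]["score"],mm.sum(),X.mean(0),X.min(0),X.max(0))
f=cv2.resize(p["frame"][130:250,200:360],None,fx=5,fy=5,interpolation=cv2.INTER_CUBIC)
cv2.imwrite("pics/crop.png",cv2.convertScaleAbs(f,alpha=1.8))
E
```

```text
[21 24 74] [ 17 135 113] [21 23 77]
panel rect ((548.1818237304688, -56.89202880859375), (248.86851501464844, 204.82508850097656), 79.36366271972656)
scene 0.46 7365 [629.34087633  15.60048174 110.        ] [ 400.03576657 -302.48204344  110.        ] [761.91266692 215.49458166 110.        ]
```

View pics/crop.png

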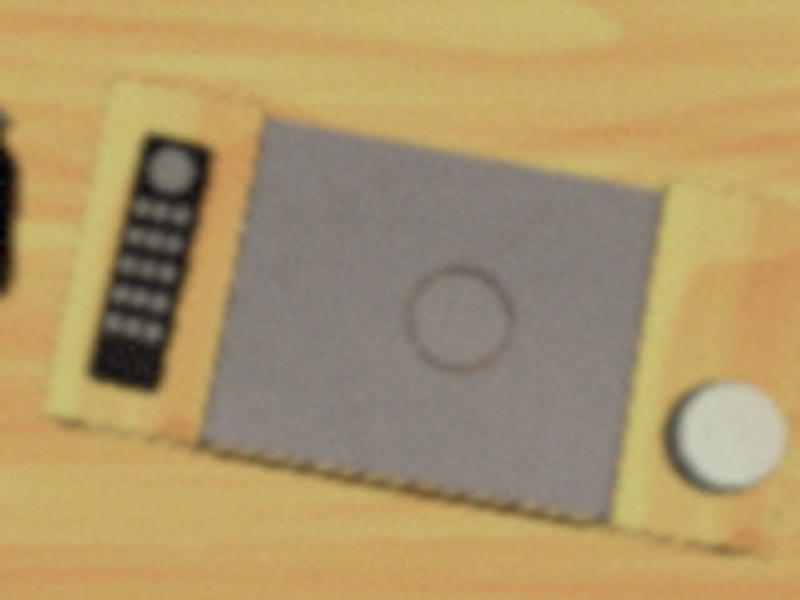

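The ring is at crop (460,319), which is top pixel (292,193.8). The panel fit is 249x205 mm, centred at (548,-57), with the long axis at 79.4°, matching the given size. I'll move above the bare +y half of the panel and shut the fingers on the way.

Emit:
arm_command:
  steps: [0.75,-0.92,0,0.6,0,0.75,-0.92,0,0.5,0,0.75,-0.92,0,0,0,0.75,-0.92,0,0,0,0.75,-0.92,0,0,0]
  grip_force: 40

```text
time_s: 1.88
eef_pos: [335.5, 272.4, 231.6]
ee_rot: [0.0, 0.094, 0.996, 0.0]
force: [1.2, 0.1, 0.4]
grip_width: -0.001
```

Emit:
arm_command:
  steps: [0.75,-0.92,0,0,0,0.75,-0.92,0,0,0,0.75,-0.92,0,0,0,0.75,-0.92,0,0,0,0.75,-0.92,0,0,0]

```text
time_s: 2.5
eef_pos: [523.1, 42.2, 231.4]
ee_rot: [0.0, 0.094, 0.996, 0.0]
force: [0.1, 0.7, 0.3]
grip_width: 0.003
```

Emit:
arm_command:
  steps: [0.75,-0.92,0,0,0,0,0,0,0,0,0,0,0,0,0]

```text
time_s: 2.88
eef_pos: [559.2, -1.6, 231.1]
ee_rot: [-0.0, 0.094, 0.996, 0.0]
force: [-0.7, -0.6, 0.4]
grip_width: -0.001
```

```bash
python3 - <<'E'
from h import *
s=sense();print(s["eef_pos"],s["ee_rot"],s["force"],s["grip_width"],s["time_s"])
p=capture("top");C=ray(p,[[292,193.8]],109)[0];print("ring",C)
a=np.radians(79.36);Y=np.array([np.cos(a),np.sin(a)]);X=np.array([Y[1],-Y[0]])
M=np.array([548.2,-56.9])
print("ring in panel",(C[:2]-M)@X,(C[:2]-M)@Y,"tcp",(s["eef_pos"][:2]-M)@X,(s["eef_pos"][:2]-M)@Y)
q=capture("wrist");cv2.imwrite("pics/w.png",cv2.convertScaleAbs(q["frame"],alpha=1.6))
cv2.imwrite("pics/w.png",cv2.convertScaleAbs(q["frame"],alpha=1.6))
for n in("panel_mid","release"):
  for r in search_frame(q,n)[:2]:print(n,r["point"],r["score"])
print("proj ring",proj(q,C),"proj M",proj(q,[548.2,-56.9,110]))
E
```

```text
[559.1620182   -1.61518877 231.12166965] [-3.17576590e-04  9.37805904e-02  9.95592827e-01  1.54246587e-04] [-0.74415745 -0.56283552  0.36959371] -0.0010366489262040419 2.875
ring [544.74404693 -74.32719961 109.        ]
ring in panel -0.1788187981311511 -17.76566693173946 tcp 0.5658941338330266 56.35828208640127
panel_mid [537.4, 13.8, 119.8] 0.98
release [543.1, -72.5, 107.1] 0.88
proj ring [[176.75231666 180.48131044]] proj M [[194.491688   180.90132567]]
```

View pics/w.png

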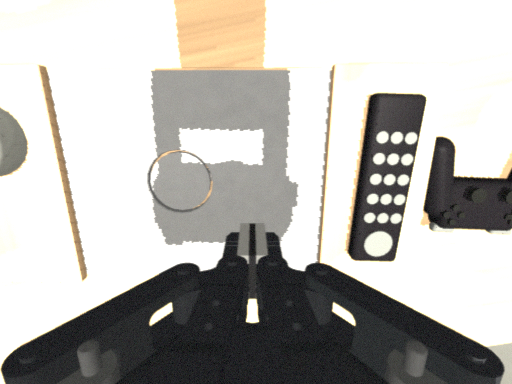

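The wrist view shows the plate's ring centred near (180,181), against a predicted (177,180.5), so the plate is at panel y ≈ -17.5. The TCP is over bare panel at y ≈ +56. I'll descend gently.

Emit:
arm_command:
  steps: [0,0,-0.8,0,0,0,0,-0.8,0,0,0,0,-0.5,0,0,0,0,-0.16,0,0,0,0,0,0,0]

```text
time_s: 3.7
eef_pos: [559.7, -1.7, 118.9]
ee_rot: [0.0, 0.094, 0.996, -0.0]
force: [0.5, -0.0, -1.0]
grip_width: 0.003
```

Emit:
arm_command:
  steps: [0,0,-0.04,0,0,0,0,-0.02,0,0,0,0,0,0,0]

```text
time_s: 4.08
eef_pos: [559.6, -2.0, 115.6]
ee_rot: [0.0, 0.094, 0.996, -0.0]
force: [-0.6, -1.2, -0.2]
grip_width: -0.002
```

Emit:
arm_command:
  steps: [0,0,-0.03,0,0,0,0,-0.02,0,0,0,0,0,0,0]

```text
time_s: 4.45
eef_pos: [559.5, -2.0, 112.7]
ee_rot: [-0.0, 0.094, 0.996, 0.0]
force: [-0.7, -0.2, -1.1]
grip_width: -0.003
```

Emit:
arm_command:
  steps: [0,0,-0.02,0,0,0,0,0,0,0]

```text
time_s: 4.7
eef_pos: [559.5, -2.0, 111.7]
ee_rot: [-0.0, 0.094, 0.996, 0.0]
force: [-0.5, -0.4, 0.4]
grip_width: 0.002
```

Emit:
arm_command:
  steps: [0,0,-0.02,0,0,0,0,0,0,0]

```text
time_s: 4.95
eef_pos: [559.5, -2.0, 110.7]
ee_rot: [-0.0, 0.094, 0.996, -0.0]
force: [-0.3, -0.3, -0.2]
grip_width: 0.001
```

Emit:
arm_command:
  steps: [0,0,-0.01,0,0,0,0,0,0,0]

```text
time_s: 5.2
eef_pos: [559.5, -2.0, 110.3]
ee_rot: [-0.0, 0.094, 0.996, -0.0]
force: [-0.5, 0.8, -0.5]
grip_width: -0.004
```

Emit:
arm_command:
  steps: [0,0,-0.01,0,0,0,0,0,0,0]

```text
time_s: 5.45
eef_pos: [559.5, -2.0, 110.1]
ee_rot: [0.0, 0.094, 0.996, -0.0]
force: [-1.2, -0.1, 2.7]
grip_width: -0.0
```

Emit:
arm_command:
  steps: [0,0,-0.01,0,0,0,0,0,0,0]

```text
time_s: 5.7
eef_pos: [559.6, -2.0, 110.1]
ee_rot: [0.0, 0.094, 0.996, -0.0]
force: [-4.5, 0.1, 8.5]
grip_width: 0.0
```

I have firm contact on the bare panel: z = 110.1, and the force rose from about 0 to 2.7 to 8.5 N with no give. I'll ease off a little and feel along the centre line toward the plate.

Emit:
arm_command:
  steps: [0,0,0.01,0,0,-0.037,-0.197,0,0,0,-0.037,-0.197,0,0,0]

```text
time_s: 6.08
eef_pos: [556.0, -22.1, 110.1]
ee_rot: [0.001, 0.094, 0.996, 0.0]
force: [1.9, 3.8, 6.2]
grip_width: -0.001
```

Emit:
arm_command:
  steps: [-0.037,-0.197,0,0,0,0,0,0,0,0]

```text
time_s: 6.32
eef_pos: [554.0, -33.2, 110.1]
ee_rot: [0.0, 0.094, 0.996, -0.001]
force: [-0.7, -1.9, 6.0]
grip_width: -0.001
```

Emit:
arm_command:
  steps: [-0.037,-0.197,0,0,0,0,0,0,0,0]

```text
time_s: 6.58
eef_pos: [552.1, -42.8, 110.0]
ee_rot: [0.0, 0.094, 0.996, -0.0]
force: [-0.7, -0.3, 5.1]
grip_width: 0.001
```

Emit:
arm_command:
  steps: [-0.037,-0.197,0,0,0,0,0,0,0,0]

```text
time_s: 6.82
eef_pos: [549.8, -52.4, 109.3]
ee_rot: [-0.001, 0.094, 0.996, -0.0]
force: [0.0, 0.4, -0.4]
grip_width: 0.003
```

Emit:
arm_command:
  steps: [-0.037,-0.197,0,0,0,0,0,0,0,0]

```text
time_s: 7.08
eef_pos: [548.2, -61.9, 109.6]
ee_rot: [-0.0, 0.094, 0.996, -0.0]
force: [0.1, -0.4, -0.5]
grip_width: 0.004
```

The force vanished between y = -43 and y = -52, so the tips are over the recess, as the image predicted. I'll centre on the plate and press.

Emit:
arm_command:
  steps: [-0.07,-0.25,0,0,0,0,0,-0.02,0,0,0,0,-0.02,0,0,0,0,0,0,0]

```text
time_s: 7.58
eef_pos: [545.0, -73.5, 107.9]
ee_rot: [0.0, 0.094, 0.996, -0.0]
force: [-0.2, -0.8, 1.3]
grip_width: 0.002
```

Emit:
arm_command:
  steps: [0,0,-0.04,0,0,0,0,-0.04,0,0,0,0,0,0,0]

```text
time_s: 7.95
eef_pos: [545.0, -73.5, 103.7]
ee_rot: [0.0, 0.094, 0.996, 0.0]
force: [-0.8, 0.7, 3.3]
grip_width: 0.003
```

Emit:
arm_command:
  steps: [0,0,-0.04,0,0,0,0,0,0,0]

```text
time_s: 8.2
eef_pos: [545.0, -73.5, 101.7]
ee_rot: [0.0, 0.094, 0.996, 0.0]
force: [0.7, 0.1, 3.6]
grip_width: -0.001
```

The plate gives as a spring would: 1.3 N at 107.9, 3.3 N at 103.7 and 3.6 N at 101.7, which is about 6.3 mm in. I'll hold briefly, then rise straight up.

Emit:
arm_command:
  steps: [0,0,0,0,0,0,0,0,0,0,0,0,0.3,0,0,0,0,0.8,0,0,0,0,1,0,0]

```text
time_s: 8.82
eef_pos: [544.3, -73.4, 208.1]
ee_rot: [-0.001, 0.094, 0.996, 0.0]
force: [-0.1, -0.7, -0.0]
grip_width: 0.003
```

Emit:
arm_command:
  steps: [0,0,1,0,0,0,0,0,0,0,0,0,0,0,0,0,0,0,0,0]

```text
time_s: 9.32
eef_pos: [544.5, -73.5, 255.7]
ee_rot: [-0.001, 0.094, 0.996, 0.0]
force: [-0.1, -0.6, 0.2]
grip_width: 0.001
```

```bash
python3 - <<'E'
from h import *
a=capture("scene");b=capture("top");s=sense();print(s["eef_pos"],s["force"],s["time_s"])
f=cv2.resize(a["frame"][90:330,130:380],None,fx=2,fy=2);g=cv2.resize(b["frame"][120:270,140:420],None,fx=2,fy=2)
g=cv2.resize(g,(500,268));cv2.imwrite("pics/end.png",cv2.convertScaleAbs(np.vstack([f[:330],g]),alpha=1.5))
for p,n in((a,"scene"),(b,"top")):
  for t in("drawer","battbox_mid","remote_mid","tin_mid","gamepad_mid","mug_mid"):
    r=search_frame(p,t);print(n,t,[(np.round(d["point"]).tolist(),round(d["score"],2)) for d in r[:2]])
E
```

```text
[544.62748191 -73.53574079 255.90779488] [ 0.09190409  0.56425423 -0.68775922] 9.425
scene drawer [([390.0, -17.0, 82.0], 0.9)]
scene battbox_mid []
scene remote_mid [([590.0, 121.0, 141.0], 0.64)]
scene tin_mid [([483.0, -209.0, 158.0], 0.74)]
scene gamepad_mid [([664.0, 293.0, 37.0], 0.95)]
scene mug_mid [([476.0, -393.0, 64.0], 0.95)]
top drawer [([426.0, 70.0, 18.0], 0.89)]
top battbox_mid [([653.0, 284.0, 34.0], 0.35)]
top remote_mid [([580.0, 116.0, 142.0], 0.96)]
top tin_mid [([471.0, -220.0, 167.0], 0.69)]
top gamepad_mid [([653.0, 282.0, 38.0], 0.79)]
top mug_mid []
```

View pics/end.png

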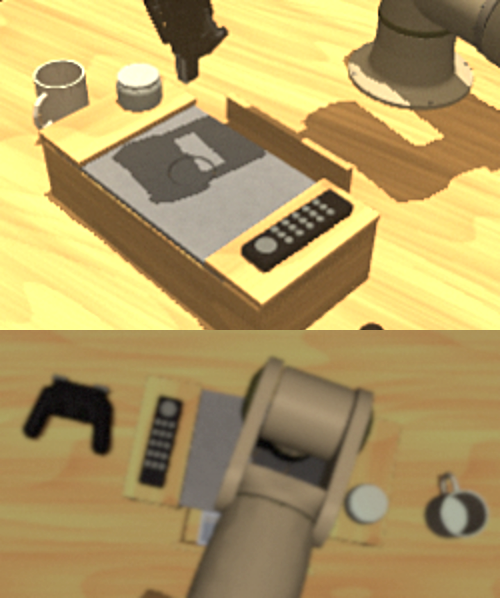

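The scene view shows the drawer sprung open on the robot side, with the bystanders in place. In the top view the arm hides most of the drawer, so I'll swing aside and check how far it opened.

Emit:
arm_command:
  steps: [-0.4,0.9,0.2,0,0,-0.4,0.9,0.2,0,0,-0.4,0.9,0,0,0,-0.4,0.9,0,0,0,-0.4,0.9,0,0,0]

```text
time_s: 10.65
eef_pos: [444.1, 152.7, 277.0]
ee_rot: [0.0, 0.094, 0.996, 0.0]
force: [0.9, 0.3, -0.2]
grip_width: -0.002
```

Emit:
arm_command:
  steps: [-0.4,0.9,0,0,0,-0.4,0.9,0,0,0,0,0,0,0,0,0,0,0,0,0]

```text
time_s: 11.15
eef_pos: [405.1, 241.1, 276.8]
ee_rot: [0.0, 0.094, 0.996, -0.0]
force: [0.7, 1.0, -0.1]
grip_width: 0.0
```

```bash
python3 - <<'E'
from h import *
b=capture("top");s=sense();print(s["eef_pos"],s["force"],s["time_s"])
g=b["frame"][130:270,200:360].copy();g=cv2.convertScaleAbs(cv2.resize(g,None,fx=4,fy=4,interpolation=cv2.INTER_CUBIC),alpha=1.6)
a=np.radians(79.36);Y=np.array([np.cos(a),np.sin(a)]);X=np.array([Y[1],-Y[0]]);M=np.array([548.2,-56.9])
for k,col in((0,(0,255,0)),(62,(0,0,255)),(70,(255,0,0))):   # front face of the drawer at ~z 85 if open by k
    for z in (85,):
        w=[np.r_[M+X*(-105-k)+Y*e,z] for e in(-120,-60)];q=((proj(b,w)-[200,130])*4).astype(int)
        cv2.line(g,tuple(map(int,q[0])),tuple(map(int,q[1])),col,1)
cv2.imwrite("pics/end2.png",g)
for t in("drawer","battbox_mid","remote_mid","tin_mid","gamepad_mid","mug_mid"):
    r=search_frame(b,t);print(t,[(np.round(d["point"]).tolist(),round(d["score"],2)) for d in r[:2]])
E
```

```text
[405.32579827 240.70310896 276.77060816] [ 0.505555   -0.13778832  0.07715577] 11.2
drawer [([403.0, -72.0, 16.0], 0.98)]
battbox_mid [([427.0, -3.0, 45.0], 0.97)]
remote_mid [([575.0, 114.0, 139.0], 0.66)]
tin_mid [([474.0, -219.0, 164.0], 0.89)]
gamepad_mid [([650.0, 284.0, 37.0], 0.86), ([545.0, -74.0, 111.0], 0.42)]
mug_mid [([462.0, -415.0, 40.0], 0.77)]
```

View pics/end2.png

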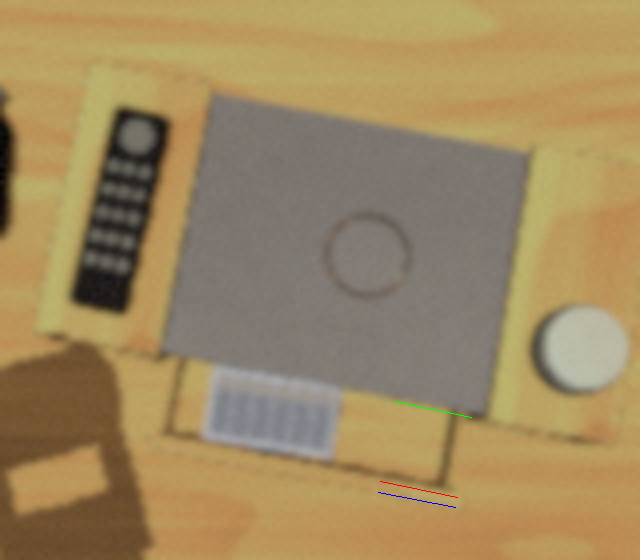

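The drawer is clearly out, the battery box is flat inside it, and the ring looks unchanged. The opening I measure depends on the height of the drawer front, so I'll check it closely in both views.

```bash
python3 - <<'E'
from h import *
a=capture("scene");b=capture("top")
an=np.radians(79.36);Y=np.array([np.cos(an),np.sin(an)]);X=np.array([Y[1],-Y[0]]);M=np.array([548.2,-56.9])
def draw(p,u0,v0,w,h,sc):
    g=cv2.convertScaleAbs(cv2.resize(p["frame"][v0:v0+h,u0:u0+w],None,fx=sc,fy=sc,interpolation=cv2.INTER_CUBIC),alpha=1.6)
    P=lambda x,y,z:tuple(map(int,((proj(p,np.r_[M+X*x+Y*y,z])[0]-[u0,v0]+.5)*sc)))
    for k,c in((62,(0,0,255)),(70,(255,0,0))):
        for y in(40,-40): cv2.line(g,P(-105-k,y,0),P(-105-k,y,110),c,1)
    for y in(40,-40):
        for z in range(0,111,10): cv2.circle(g,P(-175,y,z),1,(0,255,0),-1)
    return g
A=draw(a,210,110,120,90,6);B=draw(b,230,205,100,60,6)
cv2.imwrite("pics/e3.png",cv2.resize(np.vstack([A[:,:600],B]),(480,720*600//900+0)) if 0 else np.vstack([A[100:400,:600],B[:300]]))
E
```

```text
(no output)
```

View pics/e3.png

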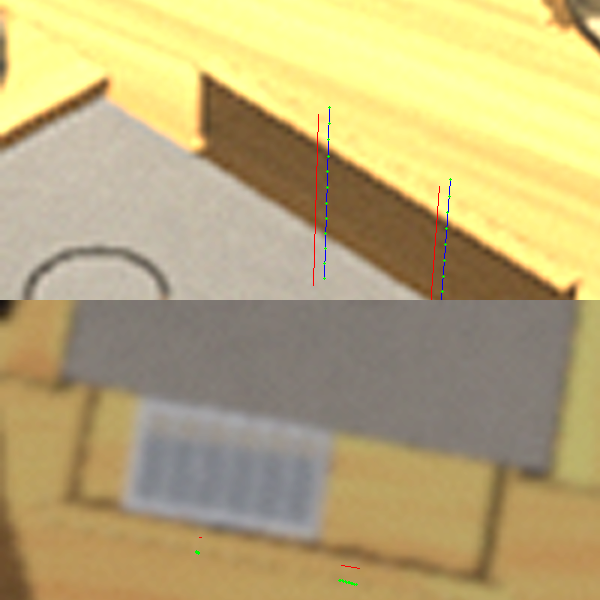

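```bash
python3 - <<'E'
from h import *
an=np.radians(79.36);Y=np.array([np.cos(an),np.sin(an)]);X=np.array([Y[1],-Y[0]]);M=np.array([548.2,-56.9])
fr=[];
for i in range(6): b=capture("top");fr.append(b["frame"].astype(np.float32))
f=np.mean(fr,0).astype(np.float32)
xs=np.arange(-190,-139,2);ys=np.arange(-70,60,3)
for z in(85,):
    pts=np.array([[np.r_[M+X*x+Y*y,z] for y in ys] for x in xs])
    q=proj(b,pts.reshape(-1,3)).astype(np.float32).reshape(len(xs),-1,2)
    v=cv2.remap(f,q[...,0],q[...,1],cv2.INTER_CUBIC).mean(1)
    for x,c in zip(xs,v):print(x,c.round(1))
E
```

```text
-190 [ 57.9  95.7 117.4]
-188 [ 58.2  96.1 117.4]
-186 [ 58.4  96.5 117.3]
-184 [ 58.6  96.8 117.3]
-182 [ 58.7  97.1 117.2]
-180 [ 58.5  96.7 116.7]
-178 [ 57.8  95.5 115.3]
-176 [ 57.   93.8 113.8]
-174 [ 56.9  93.2 113.5]
-172 [ 57.4  94.1 114.7]
-170 [ 57.8  95.  116.1]
-168 [ 57.6  94.6 116.1]
-166 [ 56.   91.5 112.3]
-164 [ 52.6  84.2 103.5]
-162 [50.5 75.3 92.3]
-160 [54.9 73.1 87.4]
-158 [66.1 80.4 92.6]
-156 [ 77.1  90.3 101. ]
-154 [ 82.4  95.3 105. ]
-152 [ 81.9  94.7 103.6]
-150 [ 79.4  92.1 100.3]
-148 [77.7 90.5 98.1]
-146 [77.2 90.2 97.3]
-144 [77.2 90.5 97.2]
-142 [77.3 90.7 97.2]
-140 [77.2 90.7 97. ]
```

The averaged profile shows the drawer's outer front edge at x = -175 and its inner face at about -163. That makes the opening about 70 mm, so it is fully sprung out. I'll hand in.

```bash
python3 -c "
from rig import *
print(finish_job()); print(sense()['time_s'])"
```

```text
the job is handed in; nothing more can be done
None
the job is handed in; nothing more can be done
```

The drawer sprang open on its own and I handed the job in at about 11.6 s; `finish_job()` gives no verdict.

- **What I did:** I touched the bare panel with the shut fingertips at z = 110.1 mm and felt along the centre line. The contact force vanished at the plate's recess, 17–18 mm off the panel centre towards -y, where the images had put it. I then pressed the plate about 6 mm in, with the force rising from 1.3 to 3.6 N, rose straight up and swung the arm aside.
- **Opening:** the drawer's front edge now stands about 70 mm out, taking the shut front as flush with the console front.
- **Plate and battery box:** the plate's ring looks unchanged, so the plate seems to be back up, but its height was not measured. The battery box lies flat in the drawer.
- **Bystanders:** the remote, tin, game controller and mug are within about 4 mm of where they were, which is the networks' accuracy.
- **Hand:** it is clear of everything, with only noise on the force reading.
- **Checks that disagreed:** my first overlay suggested an opening of only 55–66 mm, because it had picked the inner face of the drawer front; the averaged profile settled it at 70 mm. The panel touch reached 8.5 N, more than I intended. The 3 N limit was given for the drawer and the rest of the console, and I took the panel as exempt. The networks also gave a few wrong labels early on, which I ignored.

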